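Set a bench centrifuge to speed step four by its clicks and start it

ROBOT

A 7-joint arm with a two-finger parallel gripper is mounted at the origin on a cart in front of the work surface, level with it; the furniture and walls round the work are solid. World frame = base frame: x ahead of the robot, y to its left, z up, the work surface at z = 0. Lengths are in mm, angles in rad, forces in N, time in s.
With the tool pointing down it reaches from about 425 to 875 mm from the base axis. Payload 8.4 kg.
Tool frame: the origin (TCP) lies on the centre line of the jaws, within the pads' length; the fingertips stand 11 mm ahead of it and the grasp point (between the pads) lies 8 mm behind it; x points along the fingers, z is the direction in which the jaws open and shut, and the axes are right-handed (so a half turn about x gives the same grasp; the last joint's range is limited). The gripper opens to 87 mm and grips with 3 to 60 N. Pads are 19 mm wide; open, the fingers measure 117 mm over their backs; the gripper's body (75 mm by 190 mm) begins 51 mm behind the grasp point.
Start: joints at [1.115, 0.333, 0.04, 1.465, -0.013, 1.343, -0.059], TCP at [227.007, -609.042, 233.546] pointing down, gripper open.
Joint ranges: [-2.58, 2.58], [-0.38, 2.09], [-1.3, 1.39], [0.25, 2.4], [-1.5, 4.64], [0.08, 2.09], [-2.65, 2.65]. Speed limits (rad/s): [2.22, 2.22, 2.79, 2.79, 3.14, 3.14, 3.14].

INTERFACE

Orientations are given as a 3x3 rotation matrix whose columns are the frame's x, y, z axes.
In Python, from workcell import * gives the robot as it stands. Calls block until the motion is done:
- movep(position, orientation): joint-space move of the TCP to a pose.
- move_linear(position, orientation=None, max_speed=150): straight line of the TCP; orientation=None keeps the orientation; max_speed is the mean speed in mm/s.
- movej(angles): joint-space move.
- move_gripper(opening, strength=None): finger opening in mm; strength is the grip in N (None keeps the last); returns when the fingers have stopped.
- hold(seconds).
- solve_ik(position, orientation): joint angles nearest the present ones, or None.
- sense(): the state.
- camera(name): name is "scene" or "side" or "wrist"; returns (picture, depth): 384x512x3 uint8, red, green, blue; 384x512 float32, mm along the optical axis (not along the pixel's ray), 0 where there is no reading.
- get_calibration(name): a dict with "fx", "fy", "cx", "cy" (pixels), "position" and "rotation" of the camera in the world. Camera axes: x right, y up, looking along -z (the intrinsics and any distortion apply to the point x, -y, -z); pixel columns grow to the right and rows downward; lengths in mm; the calibration is good to about 2 mm. A picture is of the moment at which its call begins: read the wrist's pose just before it. get_calibration takes no time and is no camera call; for the wrist camera it gives the pose at the moment of the call.
A pose or a line that the arm cannot do raises MotionError and nothing moves.
- finish_job(): hands the job in, once; it reports no verdict.
The state is a dict: "time_s": time; "q": joint angles; "qd": joint speeds; "effort": joint torques, N m; "position": TCP position; "ee_rot": TCP orientation; "contact_force": force on the tool from outside, world axes, zero at the start; "torque": the same for the moment, N m; "finger_gap": finger opening in mm.
Only numpy, scipy, OpenCV 4.12 (cv2) and the standard library are available. Lean on these libraries where they do the work, as an engineer would, in place of code of your own. Each camera call takes 0.05 s, during which the arm holds its last target. There are 200 camera calls.

TASK

The small bench centrifuge is loaded and is to run at speed step four. With the fingertips only, push its lid fully shut and push the nose of the pointer selector round clockwise until it has clicked into the fourth step above the hollow off mark, without ever running past that step; then, with the lid shut and the step set, press the green start button right down, let it spring back, and draw the hand clear. Do not pinch the selector or lift the lid, do not press the red button, and leave the other things on the bench where they stand.

Things in the scene. Friction and masses are not known exactly. Their poses are not given: they have to be found in the camera images.
- centrifuge: light grey bench centrifuge, fixed, 320 mm deep (x), 224 wide (y), 154 tall when shut: round drum 200 mm across (axis 45 mm behind the origin, rim 130 mm high) and a low console before it with a dark panel that slopes down to the front; selector at its right, green button left of the middle, red at the left. Origin: centre of the underside; x to its back, y to its left for one facing it, z up.
- lid (a joint): angle of the round lid (201 mm across, about 17 mm thick, clear window, tab at the front), rad: 0 shut, larger is more open; starts at 0.5 to 0.8. It is hinged behind the drum on a line parallel to the centrifuge's y. The hinge is stiff: the lid stays where it is left; about 2 N near its front edge pushes it down.
- lid_hinge (a point): point on the lid's hinge line at mid width, 134 mm above the bench; axes as centrifuge.
- lid_front (a point): point on the outer (upper) face of the lid's rim near its front edge, at mid width: with the lid shut 182 mm in front of the hinge line and 17 mm above it, 151 mm above the bench. A place to push. It moves with the lid; its z axis is the lid's outward normal.
- selector_axis (a point): fixed point where the selector's axis meets the panel, 86 mm above the bench. Its axes are the panel's: x up the slope to the back, y to the left, z out of the panel (tilted 0.30 rad from vertical towards the front).
- selector (a joint): angle of the selector, rad, growing clockwise seen from above; click positions every 0.5236: 0 = off (nose to panel +y, left, at a hollow ring), then steps 1 to 6 at white dots of growing size; step 3 points to panel +x, step 4 is 2.094. Starts at off, 1 or 2 (rarely between). A sprung ball pulls it into the nearest position: past half way it jumps on by itself. About 3 N at the nose turns it.
- selector_tip (a point): outer end of the selector's nose, 31 mm from the axis and 14 mm out of the panel; turns with it. The selector is a dark knob: a round skirt 39 mm across and 9 mm high bearing an upright pointer bar, 7 to 10 mm thick, that rises to 26 mm from the panel; its nose (white line on top) reaches 31 mm from the axis, its blunt tail 15 mm the other way.
- start (a joint): travel of the green start button, m: 0 out, 0.006 fully in; a spring of 1.5 N at first and 5 N fully in brings it back.
- start_top (a point): centre of the green button's face, 22 mm across; out, it stands 12 mm out of the panel, in a grey bezel 38 mm across and 6 mm high with which it is flush when fully in. It moves along the panel's z, about 75 mm left of the selector. Axes as selector_axis.
- stop (a joint): travel of the red button, m: 0 out, 0.006 fully in. Like the green one, 57 mm further left. Not to be pressed.
- dropper_bottle: small amber bottle with a black dropper cap, 33 x 33 x 79 mm, loose, standing; origin at the centre of its foot. A bystander.
- cork: cork stopper, 27 mm across, 26 mm tall, loose, standing; origin at the centre of its foot. A bystander.
- wash_bottle: white wash bottle with a red bent spout, 101 x 68 x 180 mm, loose, standing behind the centrifuge; origin at its foot. A bystander.
- open_dish: open glass dish, 78 mm across, 15 mm tall, loose; origin at the centre of its underside. A bystander.

How it is judged:
By the outcome, as a careful person would: the job done as asked, in the order asked, and still so for the second after the job is handed in, with the robot touching nothing.
It also fails if it takes over 58 s, if anything falls off the work surface, if the arm or the gripper's body presses on something with over 40 N, if the wrist force passes 120 N, or if a joint passes its speed limit or range.

## Working session

There is one attempt and no reset: what is moved stays moved. The work goes in short steps, each a Python script; the robot and the scene stay as the last script left them, time stands still between calls to the robot, and variables do not carry over. Pictures are saved under pics/ and viewed, about 8 in all and at most 12, crops included, and the job is handed in when it is done.

```bash
mkdir -p pics; ls; python3 - <<'E'
from workcell import *
import cv2, numpy as np
s=sense(); print(s['time_s'],s['position'],s['contact_force'])
ims=[]
for n in("scene","side"):
    p,d=camera(n); c=get_calibration(n); print(n,{k:np.round(v,3).tolist() for k,v in c.items()})
    np.savez(f"pics/{n}0.npz",p=p,d=d); cv2.imwrite(f"pics/{n}0.png",cv2.resize(p[:,:,::-1],(800,600),interpolation=cv2.INTER_CUBIC))
E
```

```text
pics
0.0 [ 226.86674331 -608.63753592  232.65314273] [ 0.25910018  0.25720448 -0.05853017]
scene {'fx': 350.714, 'fy': 350.714, 'cx': 257.205, 'cy': 189.065, 'position': [9.783, 180.078, 778.859], 'rotation': [[-0.633, 0.503, -0.588], [-0.774, -0.428, 0.467], [-0.017, 0.751, 0.66]]}
side {'fx': 353.274, 'fy': 353.274, 'cx': 259.158, 'cy': 189.15, 'position': [773.872, 478.178, 614.084], 'rotation': [[-0.971, -0.143, 0.192], [0.239, -0.544, 0.804], [-0.011, 0.827, 0.562]]}
```

View pics/scene0.png

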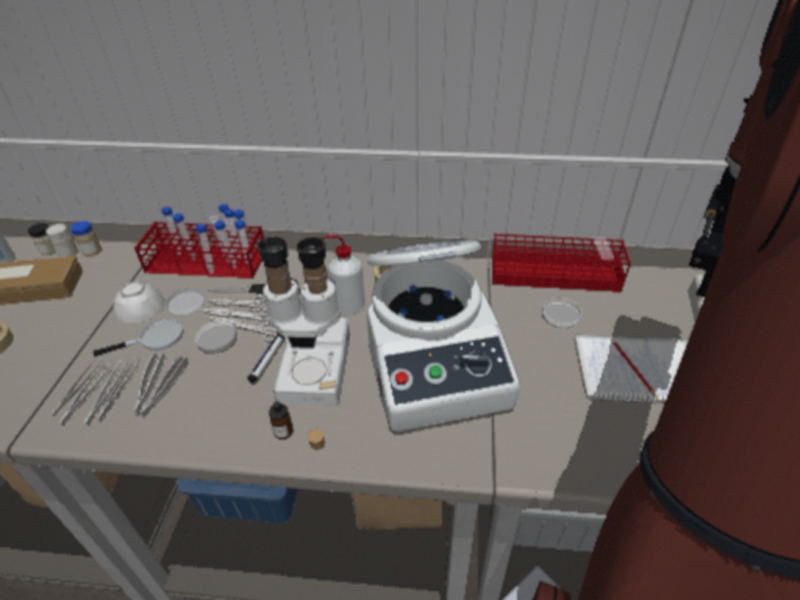

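View pics/side0.png

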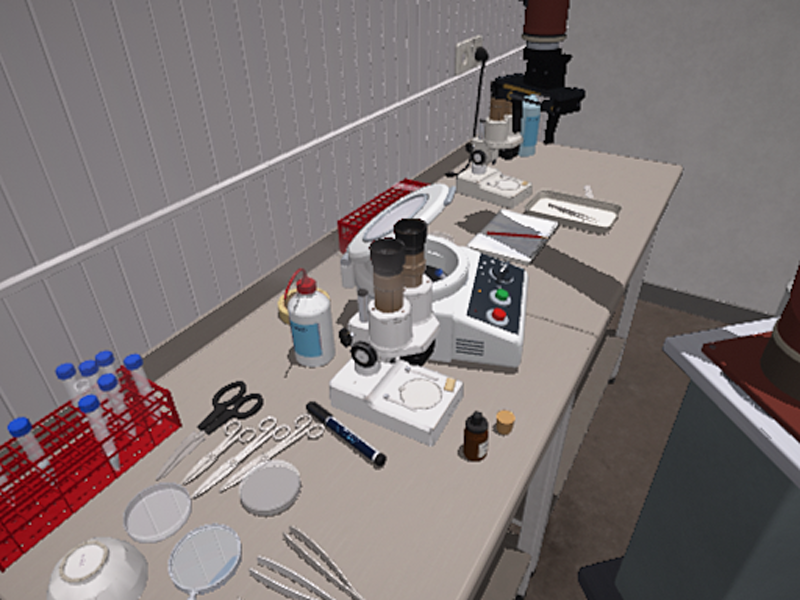

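The scene view shows the centrifuge with its lid up (about 425,250 at 800x600). Red is at (401,378), green at (435,372) and the selector near (475,362). A microscope stands at its left and the wash bottle behind on the left. Next I localise these.

```bash
cat > h.py <<'E'
import numpy as np, cv2
from workcell import *
def pix2pt(c,u,v,d):
    return np.array(c['position'])+np.array(c['rotation'])@np.array([(u-c['cx'])/c['fx']*d,-(v-c['cy'])/c['fy']*d,-d])
def ray(c,u,v):
    r=np.array(c['rotation'])@np.array([(u-c['cx'])/c['fx'],-(v-c['cy'])/c['fy'],-1]); return np.array(c['position']),r/np.linalg.norm(r)
def tri(R):
    A=0;b=0
    for o,r in R:
        P=np.eye(3)-np.outer(r,r); A=A+P; b=b+P@o
    x=np.linalg.solve(A,b); return x,[float(np.linalg.norm((np.eye(3)-np.outer(r,r))@(x-o))) for o,r in R]
def blobs(p,col,amin=15):
    q=p.astype(int); r,g,b=q[...,0],q[...,1],q[...,2]
    m=(g>r*1.6)&(g>b*1.3)&(g>60) if col=='g' else (r>g*2)&(r>b*2)&(r>100)
    n,l,s,c=cv2.connectedComponentsWithStats(m.astype(np.uint8))
    return [(tuple(np.round(c[i],1)),int(s[i,4])) for i in range(1,n) if s[i,4]>=amin],l
E
python3 - <<'E'
from h import *
for n in("scene","side"):
    z=np.load(f"pics/{n}0.npz"); p,d=z['p'],z['d']; c=get_calibration(n)
    for col in 'gr':
        for (u,v),a in blobs(p,col)[0]:
            dd=d[int(round(v)),int(round(u))]; print(n,col,u,v,a,dd,np.round(pix2pt(c,u,v,dd)))
E
```

```text
scene g 278.3 237.4 49 893.33167 [ 439. -226.   96.]
scene r 128.5 167.2 923 1276.7388 [1097.  -88.    3.]
scene r 352.1 169.5 1158 1247.9288 [ 565. -694.    2.]
scene r 219.4 159.2 36 1057.4701 [ 749. -264.  150.]
scene r 162.9 164.9 51 1287.9987 [ 1.031e+03 -1.920e+02  1.000e+00]
scene r 256.6 241.4 46 881.9567 [ 463. -174.   98.]
side g 320.7 187.9 46 915.04 [ 443. -222.  101.]
side r 267.2 117.3 15 1361.0619 [ 443. -760.   77.]
side r 236.2 133.8 205 1238.7698 [ 587. -643.   79.]
side r 223.0 149.7 44 1225.5778 [ 641. -612.   39.]
side r 328.7 149.9 47 1266.5826 [ 269. -558.   16.]
side r 218.8 157.2 19 1221.6249 [ 659. -598.   20.]
side r 186.1 179.9 27 814.85815 [ 778. -229.  175.]
side r 195.7 182.1 72 857.1985 [ 757. -257.  148.]
side r 318.9 200.4 50 873.2658 [ 467. -174.   99.]
side r 79.1 237.8 32 815.806 [1037. -216.   67.]
side r 48.2 300.4 4326 701.8079 [1078.  -66.   41.]
side r 500.0 261.4 252 814.7503 [102.  46.  12.]
```

```bash
python3 - <<'E'
from h import *
s=sense(); R=np.array(s['ee_rot']); print(np.round(R,3).tolist())
c=get_calibration("wrist"); print(c['fx'],np.round(R.T@(np.array(c['position'])-s['position'])), np.round(R.T@np.array(c['rotation']),2).tolist())
y=np.array([.43,.90,0]);y/=np.linalg.norm(y); x=np.array([y[1],-y[0],0])
def ori(z):  # tool down, jaw axis z
    X=np.array([0,0,-1.]); return np.column_stack([X,np.cross(z,X),z])
for nm,z in(("y",y),("-y",-y),("x",x),("-x",-x)):
  for P in([420,-260,400],[400,-290,95],[430,-220,110]):
    q=solve_ik(P,ori(z)); print(nm,P,None if q is None else np.round(q,2))
E
```

```text
[[-0.001, 0.937, 0.349], [0.001, 0.349, -0.937], [-1.0, -0.0, -0.001]]
311.30232346491357 [-151.   74.   -0.] [[0.0, 0.27, -0.96], [0.0, 0.96, 0.27], [1.0, -0.0, -0.0]]
y [420, -260, 400] [ 0.87 -0.   -0.4   1.52 -0.    1.62  1.59]
y [400, -290, 95] [ 0.94  0.17 -0.43  1.98  0.09  1.01  1.59]
y [430, -220, 110] [ 0.83  0.14 -0.48  1.99  0.07  1.03  1.44]
-y [420, -260, 400] [ 0.65 -0.01 -0.19  1.53 -0.    1.62 -1.55]
-y [400, -290, 95] [ 0.66  0.15 -0.13  1.99  0.02  1.   -1.5 ]
-y [430, -220, 110] [ 0.59  0.12 -0.22  2.    0.03  1.03 -1.66]
x [420, -260, 400] [ 0.76 -0.01 -0.29  1.53 -0.    1.62  0.02]
x [400, -290, 95] [ 0.8   0.16 -0.29  1.99  0.05  1.    0.05]
x [430, -220, 110] [ 0.71  0.12 -0.35  1.99  0.05  1.03 -0.11]
-x [420, -260, 400] None
-x [400, -290, 95] [-0.59  0.4   1.35  2.04 -0.45  1.05 -2.61]
-x [430, -220, 110] None
```

```bash
cat >> h.py <<'E'
def ori(z,X=(0,0,-1.)):
    X=np.array(X,float); return np.column_stack([X,np.cross(z,X),z])
YC=np.array([.43,.90,0]);YC/=np.linalg.norm(YC); XC=np.array([YC[1],-YC[0],0])
E
python3 - <<'E'
from h import *
import json
movep([440,-270,400],ori(YC)); move_gripper(0,20)
c=get_calibration("wrist"); p,d=camera("wrist"); s=sense(); print(s['time_s'],s['position'],s['finger_gap'],s['contact_force'])
np.savez("pics/w0.npz",p=p,d=d,**c)
cv2.imwrite("pics/w0.png",cv2.resize(p[:,:,::-1],(800,600),interpolation=cv2.INTER_CUBIC))
for col in 'gr':
    for (u,v),a in blobs(p,col,60)[0]:
        dd=d[int(round(v)),int(round(u))]; print(col,u,v,a,dd,np.round(pix2pt(c,u,v,dd),1))
E
```

```text
3.2667 [ 439.97272839 -270.02370907  399.98310419] 0.20808125648115502 [-0.63600218 -0.11621168 -0.08599138]
g 281.1 139.4 162 449.5996 [ 439.1 -227.    99.6]
r 56.9 125.3 236 525.11755 [ 266.4 -556.7   17.6]
r 320.3 140.1 161 449.33453 [ 464.3 -176.4  100.1]
r 26.7 246.1 108 560.7743 [ 424.9 -717.7   39.2]
r 82.0 290.8 1795 620.0201 [ 555.1 -705.9    8.7]
```

View pics/w0.png

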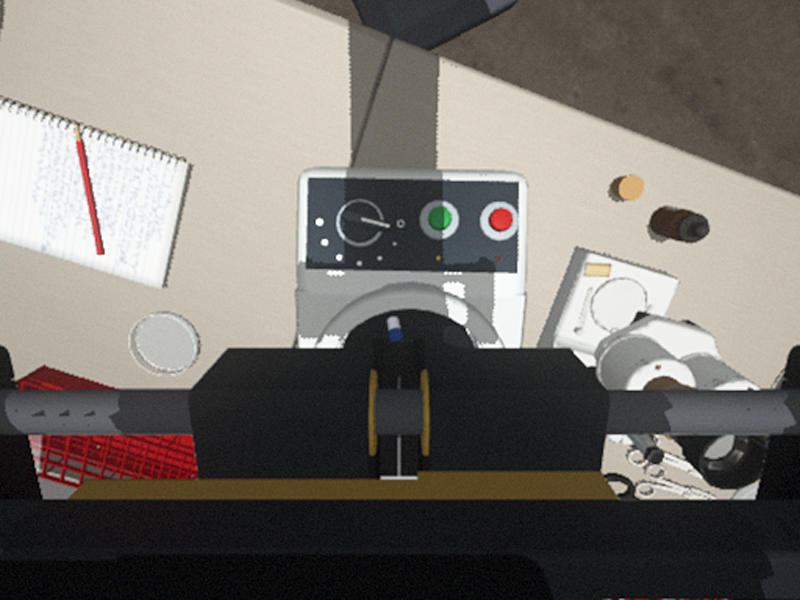

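The wrist view shows the panel: selector about (360,222), off ring (401,223), step-3 dot (360,263) and step-4 dot (339,257), in 800x600 pixels. The nose points close to off, towards step 1. Next I measure the dots on the panel plane and the bar from depth.

```bash
python3 - <<'E'
from h import *
z=np.load("pics/w0.npz"); p,d=z['p'],z['d']; c={k:z[k] for k in('fx','fy','cx','cy','position','rotation')}
x0,y0,x1,y1=192,108,342,178
cv2.imwrite("pics/w0c.png",cv2.resize(p[y0:y1,x0:x1,::-1],None,fx=5.3,fy=5.3,interpolation=cv2.INTER_CUBIC))
# depth cloud of panel, plane fit
vv,uu=np.mgrid[y0:y1,x0:x1]; vv=vv.ravel();uu=uu.ravel();dd=d[vv,uu].astype(float)
P=np.array(c['position'])[:,None]+c['rotation']@np.array([(uu-c['cx'])/c['fx']*dd,-(vv-c['cy'])/c['fy']*dd,-dd]); P=P.T
col=p[vv,uu].astype(int); dark=(col.max(1)<75)&(dd>0)
Q=P[dark]
for _ in range(8):
    m=Q.mean(0); n=np.linalg.svd(Q-m,full_matrices=False)[2][2]; n*=np.sign(n[2]); r=(Q-m)@n; k=np.abs(r)<max(2,1.5*np.median(abs(r))); Q=Q[k]
print("plane n",np.round(n,3),"tilt",np.arccos(n[2]),"az xc",np.degrees(np.arctan2(-n[1],-n[0])),"rms",r.std(),len(Q))
def onp(u,v,h=0):
    o,r=ray(c,u,v); return o+r*((m+n*h-o)@n/(r@n))
# dots
g=p.astype(int).min(2); mask=((g>110)).astype(np.uint8); mask[:y0]=0
nn,l,st,ce=cv2.connectedComponentsWithStats(mask)
for i in range(1,nn):
    u,v=ce[i]
    if 200<u<335 and 112<v<172 and st[i,4]<60: print(np.round(ce[i],1),st[i,4],np.round(onp(u,v),1))
h=(P-m)@n
hi=(h>16)&(h<40)&(uu>205)&(uu<262)&(vv>115)&(vv<172)
print("bar",hi.sum(),np.round(np.percentile(h[hi],[10,50,90]),1)); 
B=P[hi]; bm=B.mean(0); e=np.linalg.svd(B-bm,full_matrices=False); print(np.round(bm,1),np.round(e[2][0],3),np.degrees(np.arctan2(e[2][0][1],e[2][0][0])), np.ptp((B-bm)@e[2][0]),np.ptp((B-bm)@e[2][1]))
for u,v in((281.1,139.4),(320.3,140.1)): print(np.round(onp(u,v,12),1))
E
```

```text
plane n [-0.259  0.141  0.955] tilt 0.2998178697810242 az xc -28.61603781182832 rms 0.7591345143168894 2234
[243. 137.] 1 [ 413.5 -276.4   85.1]
[204.  141.6] 25 [ 394.4 -331.4   88.1]
[239.7 141.9] 44 [ 417.8 -283.9   87.4]
[244. 139.] 1 [ 416.8 -276.3   86. ]
[255.1 143.4] 8 [ 429.6 -264.    87.7]
[257. 141.] 1 [ 427.7 -260.    86.6]
[207.1 154.8] 21 [ 413.5 -335.2   93.8]
[252.  155.5] 2 [ 443.2 -275.7   93.1]
[216.7 164.1] 18 [ 431.6 -328.    97.7]
[242.4 164.8] 5 [ 448.9 -294.2   97.4]
[229.5 168. ] 8 [ 444.8 -313.3   99.1]
bar 223 [21.9 24.  25.4]
[ 409.7 -289.   110.8] [0.644 0.762 0.069] 49.79678635157969 44.76933187382992 11.378002365691362
[ 439.4 -227.    97.4]
[ 465.  -175.9   96.8]
```

View pics/w0c.png

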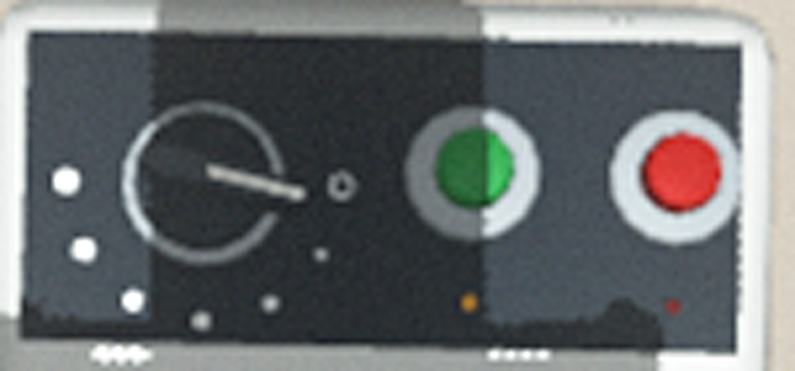

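```bash
cat >> h.py <<'E'
a=np.radians(-27.0); XC=np.array([np.cos(a),np.sin(a),0]); YC=np.array([-np.sin(a),np.cos(a),0]); Z=np.array([0,0,1.])
NP=np.cos(.3)*Z-np.sin(.3)*XC; XP=np.cos(.3)*XC+np.sin(.3)*Z; YP=YC
AX=np.array([412.2,-296.8,87.5]); GR=np.array([439.5,-227,98.0])
E
python3 - <<'E'
from h import *
for n in("scene","side"):
    z=np.load(f"pics/{n}0.npz"); p,d=z['p'],z['d']; c=get_calibration(n)
    vv,uu=np.mgrid[0:384,0:512]; vv=vv.ravel();uu=uu.ravel();dd=d[vv,uu].astype(float)
    P=np.array(c['position'])[:,None]+np.array(c['rotation'])@np.array([(uu-c['cx'])/c['fx']*dd,-(vv-c['cy'])/c['fy']*dd,-dd]); P=P.T
    L=np.c_[(P-AX)@XC,(P-AX)@YC,P[:,2]]
    k=(dd>0)&(L[:,0]>0)&(L[:,0]<330)&(L[:,1]>-90)&(L[:,1]<170)&(L[:,2]>100); L=L[k]
    hi=L[(L[:,2]>165)&(L[:,1]<155)]
    print(n,"lid y pct",np.round(np.percentile(hi[:,1],[0,1,5,50,95,99,100])),"x",np.round(np.percentile(hi[:,0],[1,99])), "z",np.round(np.percentile(hi[:,2],[1,99])))
    for y in(10,30,48,65,85):
        s=hi[abs(hi[:,1]-y)<4]; s=s[np.argsort(s[:,0])][::max(1,len(s)//14)]
        print(y,[tuple(int(t) for t in q) for q in np.round(s[:,[0,2]])])
    rim=L[(L[:,2]>125)&(L[:,2]<137)&(L[:,0]<200)]; print("rim",len(rim),np.round(np.percentile(rim[:,0],[1,5])),np.round(np.percentile(rim[:,1],[0,1,99,100])))
E
```

```text
scene lid y pct [-44. -38. -24.  63. 139. 147. 150.] x [ 83. 231.] z [169. 259.]
10 [(95, 249), (95, 245), (97, 244), (97, 246), (98, 246), (99, 252), (101, 250), (105, 255), (106, 253), (115, 249), (126, 216), (137, 235), (140, 235), (142, 234), (213, 180), (216, 182), (219, 180), (224, 173)]
30 [(83, 252), (83, 258), (84, 253), (86, 252), (87, 257), (94, 243), (95, 255), (97, 257), (99, 256), (103, 256), (114, 250), (119, 221), (120, 221), (129, 240), (131, 242), (208, 183), (222, 174), (226, 178), (229, 173), (229, 176)]
48 [(83, 252), (83, 254), (84, 254), (84, 257), (86, 259), (88, 258), (92, 257), (94, 256), (96, 257), (97, 258), (100, 258), (114, 225), (115, 225), (122, 245), (128, 241), (129, 243), (216, 178), (227, 173), (229, 172), (230, 171)]
65 [(83, 255), (84, 257), (85, 254), (85, 259), (86, 250), (88, 258), (94, 256), (96, 255), (97, 257), (101, 257), (102, 256), (117, 223), (118, 221), (128, 243), (129, 240), (133, 241), (228, 176), (231, 173)]
85 [(93, 248), (94, 243), (95, 243), (95, 246), (96, 255), (97, 252), (98, 250), (100, 255), (102, 253), (104, 253), (107, 25
[... 599 characters left out ...]
11, 184), (219, 178), (225, 179), (230, 177)]
48 [(84, 258), (90, 259), (100, 259), (110, 255), (118, 249), (127, 240), (140, 230), (148, 225), (159, 218), (169, 210), (175, 208), (184, 201), (192, 197), (202, 190), (212, 183), (226, 173), (233, 175)]
65 [(84, 257), (89, 259), (97, 258), (102, 258), (112, 253), (122, 246), (129, 244), (144, 229), (154, 221), (168, 212), (179, 204), (189, 198), (199, 190), (211, 183), (227, 176), (234, 170)]
85 [(84, 258), (91, 252), (96, 248), (98, 251), (100, 254), (104, 256), (108, 254), (115, 251), (122, 246), (135, 238), (139, 237), (178, 205), (187, 200), (194, 194), (202, 189), (215, 181), (233, 173), (239, 168)]
rim 304 [56. 59.] [-40. -37. 132. 138.]
```

```bash
python3 - <<'E'
from h import *
for n in("scene","side"):
    z=np.load(f"pics/{n}0.npz"); p,d=z['p'],z['d']; c=get_calibration(n)
    vv,uu=np.mgrid[0:384,0:512]; vv=vv.ravel();uu=uu.ravel();dd=d[vv,uu].astype(float)
    P=np.array(c['position'])[:,None]+np.array(c['rotation'])@np.array([(uu-c['cx'])/c['fx']*dd,-(vv-c['cy'])/c['fy']*dd,-dd]); P=P.T
    L=np.c_[(P-AX)@XC,(P-AX)@YC,P[:,2]]
    for lo,hi in((120,160),(160,200),(200,240),(240,300)):
        s=L[(dd>0)&(L[:,1]>157)&(L[:,1]<400)&(L[:,0]>-80)&(L[:,0]<300)&(L[:,2]>lo)&(L[:,2]<hi)]
        if len(s)>5: print(n,lo,len(s),"x",np.round(np.percentile(s[:,0],[1,99])),"y",np.round(np.percentile(s[:,1],[1,99])),"zmax",s[:,2].max().round())
# ik for lid arc
H=AX+238*XC+52*YC; H[2]=134
for nm,zz in(("Y",YC),("d",(YC+XC)/2**.5),("X",XC)):
  for th in(.65,0):
    P=H-XC*170*np.cos(th)+Z*(170*np.sin(th)+17+11); q=solve_ik(P,ori(zz)); print(nm,th,np.round(P),None if q is None else np.round(q,2))
# selector arc IK
for th in(-10,30,75,110):
    t=np.radians(th); rho=YP*np.cos(t)+XP*np.sin(t); tg=-YP*np.sin(t)+XP*np.cos(t)
    P=AX+30*rho-16*tg+NP*(12+11); 
    for s in(1,-1):
        q=solve_ik(P,ori(s*rho,-NP)); print(th,s,np.round(P),None if q is None else np.round(q,2))
P=GR+NP*18; print("green",[None if (q:=solve_ik(P,ori(zz,-NP))) is None else np.round(q,2).tolist() for zz in(YP,XP,-YP)])
E
```

```text
scene 120 611 x [ 65. 295.] y [167. 326.] zmax 160.0
scene 160 595 x [ 79. 294.] y [184. 327.] zmax 200.0
scene 200 601 x [ 81. 133.] y [216. 326.] zmax 240.0
scene 240 876 x [ 88. 145.] y [223. 318.] zmax 296.0
side 120 1047 x [ 68. 298.] y [179. 332.] zmax 160.0
side 160 856 x [ 80. 297.] y [189. 332.] zmax 200.0
side 200 811 x [ 82. 149.] y [230. 330.] zmax 240.0
side 240 1222 x [ 90. 144.] y [225. 322.] zmax 297.0
Y 0.65 [ 527. -297.  265.] [ 0.8   0.26 -0.44  1.51  0.11  1.39  1.45]
Y 0 [ 496. -281.  162.] [ 0.81  0.26 -0.44  1.74  0.12  1.18  1.44]
d 0.65 [ 527. -297.  265.] [ 0.78  0.26 -0.42  1.51  0.11  1.39  0.67]
d 0 [ 496. -281.  162.] [ 0.8   0.25 -0.42  1.74  0.11  1.18  0.66]
X 0.65 [ 527. -297.  265.] [ 0.74  0.25 -0.36  1.52  0.09  1.39 -0.1 ]
X 0 [ 496. -281.  162.] [ 0.76  0.25 -0.38  1.74  0.1   1.17 -0.11]
-10 1 [ 400. -261.  103.] [ 0.94 -0.08 -0.43  2.25 -0.07  0.67  1.83]
-10 -1 [ 400. -261.  103.] [ 1.04 -0.08 -0.52  2.24 -0.08  0.67 -1.3 ]
30 1 [ 423. -264.  110.] [ 0.95 -0.04 -0.47  2.2  -0.03  0.68  1.08]
30 -1 [ 423. -264.  110.] [ 1.7  -0.03 -1.18  2.17 -0.07  0.68 -2.  ]
75 1 [ 438. -284.  117.] [ 0.94  0.   -0.44  2.14 -0.01  0.7   0.3 ]
75 -1 [ 438. -284.  117.] None
110 1 [ 437. -304.  119.] [ 0.95  0.02 -0.41  2.12 -0.02  0.71 -0.27]
110 -1 [ 437. -304.  119.] None
green [[0.9, -0.07, -0.52, 2.21, -0.01, 0.7, 1.49], [0.94, -0.07, -0.55, 2.21, -0.02, 0.7, -0.07], [1.65, -0.1, -1.2, 2.19, -0.13, 0.7, -1.52]]
```

```bash
python3 - <<'E'
from h import *
H=AX+238*XC+52*YC; H[2]=134
R=ori(YC)
pos=lambda th,e=0: H-XC*(170*np.cos(th)-17*np.sin(th))+Z*(170*np.sin(th)+17*np.cos(th)+11+e)
movep(pos(.75,15),R); f0=sense()['contact_force']; print(f0)
log=[]
for th in list(np.arange(.72,.0,-.06))+[0.02,0.01,0]:
    move_linear(pos(th),R,max_speed=80); f=sense()['contact_force']-f0; log.append((round(th,2),*np.round(f,1)))
    if th<.1 and f[2]>15: break
e=0
while f[2]<12 and e>-6:
    e-=1; move_linear(pos(0,e),R,max_speed=20); f=sense()['contact_force']-f0; log.append((e,*np.round(f,1)))
for l in log: print(*l)
print(sense()['position'],sense()['time_s'])
move_linear(pos(0,70),R)
c=get_calibration("wrist"); p,d=camera("wrist"); np.savez("pics/w1.npz",p=p,d=d,**c)
a,_=camera("scene"); b,_=camera("side")
cv2.imwrite("pics/s1.png",np.hstack([cv2.resize(a[130:290,200:360,::-1],(400,400)),cv2.resize(b[90:250,190:350,::-1],(400,400))]))
print(sense()['time_s'])
E
```

```text
[-1.45271024 -0.97128203  0.36886572]
0.72 1.3 0.9 0.0
0.66 1.0 1.5 -1.1
0.6 1.5 1.5 0.7
0.54 1.3 1.6 0.2
0.48 0.7 0.8 -0.3
0.42 1.5 0.4 -0.5
0.36 1.1 1.1 -0.8
0.3 1.9 0.6 -0.3
0.24 1.8 1.6 -0.1
0.18 2.0 0.5 -0.9
0.12 1.9 1.3 0.5
0.06 2.4 1.6 1.0
0.02 1.7 1.0 -1.3
0.01 1.7 1.0 0.3
0 1.3 1.2 -0.9
-1 -1.2 1.7 5.1
-2 -2.8 3.0 13.5
[ 496.47648141 -281.39401541  161.35187695] 8.6083
9.3917
```

View pics/s1.png

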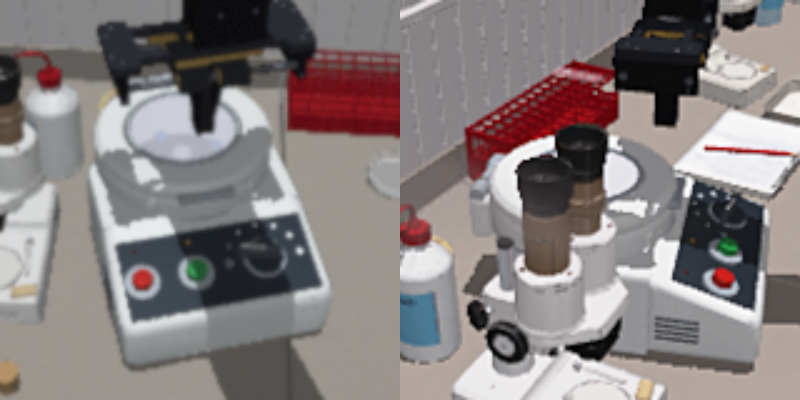

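Both views show the lid flat on the drum. It stopped at 13 N with the fingertip at z=150, against the expected 151. Next I push the selector, logging force so that the clicks at 15, 45 and 75 degrees give me the angle offset.

```bash
cat >> h.py <<'E'
AX[2]=86
def frame(th):
    t=np.radians(th); return YP*np.cos(t)+XP*np.sin(t), -YP*np.sin(t)+XP*np.cos(t)
def pose(th,h=12,r=33,off=14.5):
    rho,tg=frame(th); return AX+r*rho-off*tg+NP*(h+11), ori(rho,-NP)
E
python3 - <<'E'
from h import *
movep(*pose(-6,60)); move_linear(*pose(-6,12),max_speed=80)
f0=sense()['contact_force']; print(np.round(f0,1),sense()['time_s'])
for th in np.arange(-4,93,2.):
    move_linear(*pose(th),max_speed=60); s=sense(); f=s['contact_force']-f0; rho,tg=frame(th)
    print(int(th),"tan %.1f rad %.1f n %.1f"%(-f@tg,f@rho,f@NP),end=" | ")
    if np.linalg.norm(f)>25: print("STOP");break
print(sense()['time_s'])
E
```

```text
[-0.8 -0.3  0. ] 10.8
-4 tan -0.7 rad -0.1 n -0.9 | -2 tan -0.9 rad 0.5 n -0.3 | 0 tan -1.1 rad 0.6 n 0.0 | 2 tan -1.1 rad 0.3 n 0.6 | 4 tan -1.1 rad 1.5 n 0.3 | 6 tan -0.9 rad -0.2 n 0.2 | 8 tan -0.8 rad -0.3 n 0.8 | 10 tan -1.1 rad 0.2 n -0.2 | 12 tan -0.1 rad 0.3 n 0.2 | 14 tan -1.1 rad 0.7 n 0.2 | 16 tan -0.8 rad 0.5 n 0.3 | 18 tan -0.5 rad 0.5 n -0.2 | 20 tan 0.0 rad 0.6 n -0.8 | 22 tan -0.1 rad 1.5 n 0.4 | 24 tan 0.2 rad 1.0 n 0.6 | 26 tan -0.3 rad 0.3 n -0.3 | 28 tan -1.0 rad 1.6 n -0.5 | 30 tan -0.2 rad 0.4 n -0.1 | 32 tan 0.7 rad 0.5 n -0.6 | 34 tan 1.4 rad 0.9 n 0.0 | 36 tan 0.4 rad 0.9 n -1.1 | 38 tan 0.9 rad 0.3 n -1.0 | 40 tan 0.4 rad 1.5 n -0.8 | 42 tan 0.5 rad 0.3 n 0.2 | 44 tan -0.2 rad 0.2 n -0.1 | 46 tan 0.5 rad 0.3 n 0.2 | 48 tan -0.3 rad 0.8 n -1.3 | 50 tan -0.2 rad 0.6 n -0.0 | 52 tan 0.2 rad 0.8 n -0.3 | 54 tan 0.2 rad 0.2 n 1.1 | 56 tan 0.4 rad 0.9 n 0.1 | 58 tan 0.1 rad 0.1 n -1.4 | 60 tan -1.0 rad 1.0 n -0.2 | 62 tan 1.2 rad -0.1 n -0.0 | 64 tan 2.1 rad 0.5 n -0.5 | 66 tan 2.2 rad -0.2 n 0.7 | 68 tan 1.2 rad 0.7 n -1.3 | 70 tan 1.2 rad 0.6 n -0.2 | 72 tan 0.4 rad 1.4 n -0.6 | 74 tan 0.5 rad 0.9 n 0.0 | 76 tan 0.8 rad 1.2 n 0.0 | 78 tan 0.6 rad 1.1 n -0.3 | 80 tan -0.4 rad -0.1 n -0.8 | 82 tan 0.5 rad -0.0 n -0.4 | 84 tan 1.8 rad 0.8 n -0.3 | 86 tan -0.1 rad 1.2 n -0.1 | 88 tan 0.9 rad 1.7 n 0.2 | 90 tan 0.4 rad 0.3 n -0.3 | 92 tan 1.3 rad 0.3 n -0.3 | 23.05
```

```bash
python3 - <<'E'
from h import *
f0=np.array([-0.8,-.3,0])
for th in np.arange(94,109.1,1.5):
    move_linear(*pose(th),max_speed=60); s=sense(); f=s['contact_force']-f0; rho,tg=frame(th)
    print(th,"tan %.1f"%(-f@tg),end=" | ")
move_linear(*pose(100),max_speed=60); move_linear(*pose(100,70),max_speed=150)
c=get_calibration("wrist"); p,d=camera("wrist"); np.savez("pics/w2.npz",p=p,d=d,**c)
a,_=camera("scene"); np.savez("pics/s2.npz",p=a)
cv2.imwrite("pics/w2.png",np.hstack([cv2.resize(p[:,:,::-1],(440,330)),cv2.resize(a[200:260,240:340,::-1],(360,330),interpolation=cv2.INTER_CUBIC)]))
print(sense()['time_s'])
E
```

```text
94.0 tan 3.0 | 95.5 tan 2.1 | 97.0 tan 1.9 | 98.5 tan 1.5 | 100.0 tan 1.5 | 101.5 tan 0.8 | 103.0 tan 1.5 | 104.5 tan 0.7 | 106.0 tan 0.1 | 107.5 tan 1.3 | 109.0 tan 0.7 | 26.7417
```

View pics/w2.png

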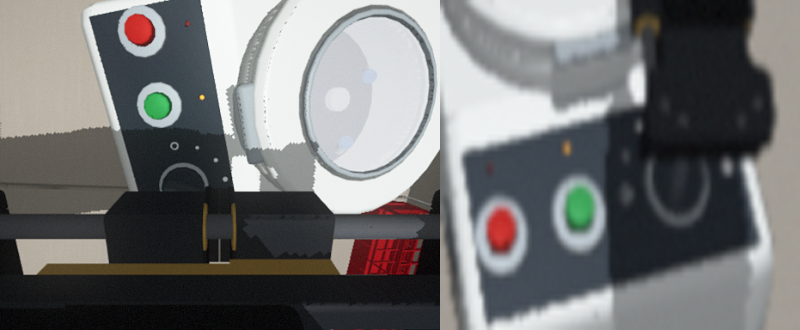

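The scene crop shows no nose pointing at steps 1–3, but the gripper hides the nose itself. I move above the green button and look from there.

```bash
python3 - <<'E'
from h import *
P=GR+NP*(11+90); movep(P,ori(YP,-NP))
c=get_calibration("wrist"); p,d=camera("wrist"); np.savez("pics/w3.npz",p=p,d=d,**c)
a,_=camera("scene"); np.savez("pics/s3.npz",p=a); print(sense()['time_s'])
for col in 'gr':
    for (u,v),ar in blobs(p,col,150)[0]:
        o,r=ray(c,u,v); n0=AX+NP*12; X=o+r*((n0-o)@NP/(r@NP)); print(col,u,v,ar,np.round(X,1))
cv2.imwrite("pics/w3.png",np.hstack([cv2.resize(p[:,:,::-1],(440,330)),cv2.resize(a[200:260,240:340,::-1],(360,330),interpolation=cv2.INTER_CUBIC)]))
E
```

```text
28.275
g 254.5 188.9 509 [ 439.1 -226.4   96.1]
r 321.7 188.5 503 [ 464.7 -175.6   96. ]
r 46.2 303.6 1002 [ 445.5 -450.   129.2]
```

View pics/w3.png

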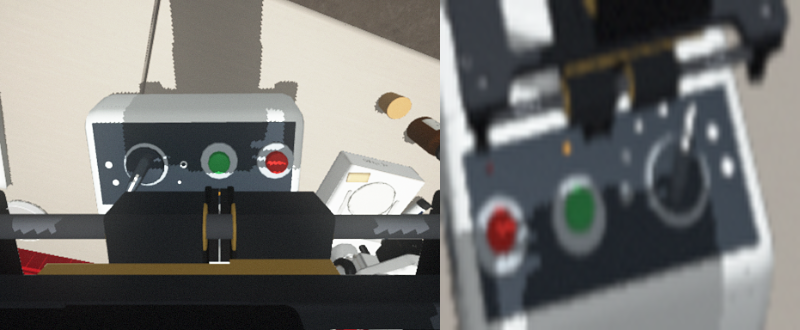

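The nose now points down-left in the wrist view, line (150,157) to (133,190), and to the step-4 dot in the scene crop. I check the angle numerically.

```bash
python3 - <<'E'
from h import *
z=np.load("pics/w3.npz"); p=z['p']; c={k:z[k] for k in('fx','fy','cx','cy','position','rotation')}
m=(p.min(2)>125).astype(np.uint8); m[:172]=0; m[232:]=0; m[:,:146]=0; m[:,186:]=0
n,l,st,ce=cv2.connectedComponentsWithStats(m)
for i in range(1,n):
    if st[i,4]<12: continue
    vs,us=np.nonzero(l==i); Q=[]
    for u,v in zip(us,vs):
        o,r=ray(c,u,v); X=o+r*((AX+NP*26-o)@NP/(r@NP))-AX; Q.append([X@YP,X@XP])
    Q=np.array(Q,np.float32); dx,dy,_,_=cv2.fitLine(Q,cv2.DIST_L2,0,.01,.01).ravel()
    print(st[i],np.round(Q.mean(0),1),np.round(Q.min(0)),np.round(Q.max(0)),"dir",np.degrees(np.arctan2(dy,dx))%180, "radial mean",np.degrees(np.arctan2(Q[:,1].mean(),Q[:,0].mean())))
cv2.imwrite("pics/w3c.png",cv2.resize(p[150:240,110:240,::-1],None,fx=6,fy=6,interpolation=cv2.INTER_CUBIC))
E
```

```text
[146 172  12  19  31] [ -8.2 -16.9] [-12. -22.] [-2. -8.] dir 123.89931 radial mean -115.855576
[178 172   8   6  14] [ 17.9 -21.1] [ 15. -22.] [ 20. -18.] dir 37.484802 radial mean -49.763447
[146 193   6  13  20] [-11.4   0.7] [-13.  -5.] [-9.  5.] dir 73.795364 radial mean 176.57617
[149 203  13  20  92] [-6.5 11.8] [-12.   3.] [-1. 20.] dir 119.60534 radial mean 118.92349
[164 208  22   8  59] [10.9 11.8] [1. 8.] [18. 14.] dir 166.70505 radial mean 47.164463
```

View pics/w3c.png

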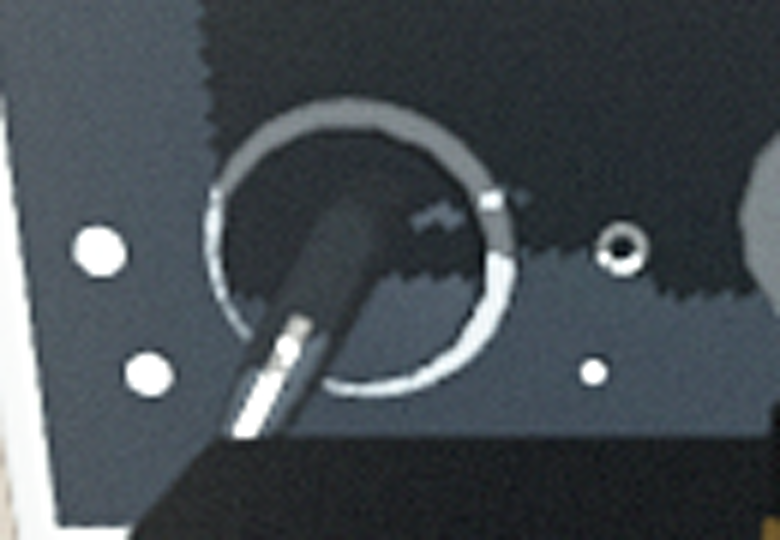

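The line's direction is 119.6° (step 4 is 120°), so I press the green button.

```bash
python3 - <<'E'
from h import *
G=np.array([439.1,-226.4,96.1]); R=ori(YP,-NP); P=lambda h:G+NP*(11+h)
move_linear(P(8),R,max_speed=120); f0=sense()['contact_force']
for h in (3,1,-1,-2,-3,-4,-5,-5.5,-6,-6.5,-7,-7.5,-8,-8.5,-9):
    move_linear(P(h),R,max_speed=40); s=sense(); f=(s['contact_force']-f0)@NP
    print(h,"N %.1f"%f, "h %.2f"%((np.array(s['position'])-G)@NP-11))
    if f>22: break
hold(.2); print((sense()['contact_force']-f0)@NP)
move_linear(P(15),R,max_speed=60); move_linear(P(110),R,max_speed=200)
c=get_calibration("wrist"); p,d=camera("wrist"); np.savez("pics/w4.npz",p=p,d=d,**c)
a,_=camera("scene"); b,_=camera("side"); s=sense(); print(s['time_s'],s['contact_force'])
for (u,v),ar in blobs(p,'g',150)[0]: print('g',u,v,ar,pix2pt(c,u,v,d[int(v),int(u)]))
for (u,v),ar in blobs(p,'r',150)[0]: print('r',u,v,ar,pix2pt(c,u,v,d[int(v),int(u)]))
cv2.imwrite("pics/f.png",np.hstack([cv2.resize(p[:,:,::-1],(400,300)),cv2.resize(b[:,:,::-1],(400,300))]))
E
```

```text
3 N 2.1 h 3.44
1 N 2.9 h 1.29
-1 N 4.1 h -0.83
-2 N 7.1 h -1.61
-3 N 23.3 h -1.90
24.28160866341365
31.825 [-0.10457636  1.20147032  0.68331289]
g 254.3 185.4 442 [ 437.3189005  -225.36242778   99.50006716]
r 317.2 185.3 430 [ 462.39819351 -175.41678396   99.77601755]
r 55.9 299.8 1719 [ 528.64634286 -617.5129952    21.26432316]
```

View pics/f.png

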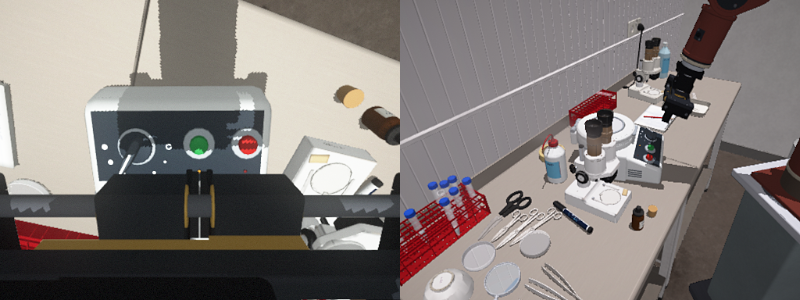

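The final view shows the nose still on step 4, both buttons out, the lid shut and the bystanders in place. Handing in.

```bash
python3 - <<'E'
from h import *
print(finish_job(), sense()['time_s'])
E
```

```text
the job is handed in; nothing more can be done
the job is handed in; nothing more can be done
```

I handed the job in at about 32 s of the 58 s allowed, with the lid shut, the selector on step four and the green button pressed and released. No verdict was reported.

- **Lid:** I pushed it down with the closed fingertips until it stopped hard at about 13 N. The fingertip was then at z = 150 mm, against the 151 mm expected, and both cameras showed it shut.
- **Selector:** It started between off and step 1. I pushed the nose round clockwise in small steps and stopped the pusher at about 109°, so it could not carry the nose past step four. Before pressing start, the white line measured 119.6° against 120°. After the press I checked it only by eye, and it still pointed to step four.
- **Green button:** The force rose from about 2 N to 4 N over the travel, then hit a hard stop at about 24 N, so it went right down. Afterwards its face stood level with the untouched red one, so it had sprung back. The hand then drew about 110 mm clear, with no contact force above noise.
- **Disagreement:** The button's face was about 3 to 4 mm higher than my measurement of the panel predicted. The roughly 6 mm of travel still fits a full press.
- **Other things:** The bystanders looked unmoved in the last picture, by eye only.

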